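# Photometer: set the cell changer to its second stop and take the reading

### The arm

A 6-joint arm with a two-finger parallel gripper is mounted at the origin on the work surface. World frame = base frame: x ahead of the robot, y to its left, z up, the work surface at z = 0. Lengths are in m, angles in rad, forces in N, time in s.
With the tool pointing down it reaches from about 0.35 to 0.975 m from the base axis. Payload 4.9 kg.
Tool frame: the origin (TCP) lies on the centre line of the jaws, within the pads' length; the fingertips stand 14 mm ahead of it and the grasp point (between the pads) lies 5 mm behind it; z points along the fingers, y is the line along which they close (so a half turn about z gives the same grasp; the last joint's range is limited). The gripper opens to 85 mm and grips with 20 to 120 N. Pads are 22 mm wide; open, the fingers measure 114 mm over their backs; the gripper's body (76 mm by 85 mm) begins 54 mm behind the grasp point. The pads swing forward as they close: fully open they stand 13 mm farther back than shut.
Start: joints at [-1.378, 0.053, 1.613, -0, 1.476, -0.119], TCP at [0.192, -0.595, 0.245] pointing down, gripper open.
Joint ranges: [-3.01, 3.01], [-1.01, 2.22], [0.06, 2.58], [-1.02, 4.17], [0.09, 2.62], [-3.14, 3.14]. Speed limits (rad/s): [2.57, 2.57, 3.14, 3.14, 3.14, 3.14].

### API

Orientations are given as a unit quaternion [w, x, y, z].
In Python, from plant import * gives the robot as it stands.
- The arm moves only by the tool send_rows, never from a script. Its argument "steps" is a list of rows, each an object with "translation": the shift along the tool's x, y, z in cm, a list of three; "delta_rot": the turn, a rotation vector about the tool's x, y, z in rad, a list of three; "jaw": the finger opening in cm, from 0 to 8.54. In form: [{"translation": [dx, dy, dz], "delta_rot": [rx, ry, rz], "jaw": jaw}, ...]. A call has exactly 8 rows; each row is the pose to reach, as a shift and turn from the pose commanded when the call began, along the tool's axes at that moment; what a row does not reach only later rows make up. A row lasts 1/10 s, in which the tool goes at most 50 mm and 8.59 degrees, less where a joint would pass 70% of its speed; a pose out of reach is approached as far as the arm can. A call with a gripper value outside its range is refused whole. The fingers move at their own pace and stop on an object; the grip force is fixed at half the most. Time passes only in rows, so rows that repeat a pose let the fingers close, or fill a call up. It gives the time, the measured TCP pose, the force, the opening and the grip force at its end, in the units of the state.
- state(): the state, without advancing time (a new reading comes with each control period).
- grab_frame(name): name is "scene" or "top" or "wrist"; returns a dict with "pixels" (480x640x3 uint8, blue, green, red), "range_z" (480x640 float32, m along the optical axis (not along the pixel's ray), 0 where there is no reading), "fx", "fy", "cx", "cy" (pixels), "dist" ([k1, k2, p1, p2, k3] as OpenCV has them; the pictures are not rectified), "rvec" (rotation vector, rad) and "tvec" (3), from world to camera coordinates, as OpenCV has them. Camera axes: x right, y down, z forward; pixel columns grow to the right and rows downward; lengths in m; the calibration is good to about 2 mm. A picture is of the moment at which its call begins.
- job_done(): hands the job in; it is judged then, once.
The state is a dict: "time": time; "joint_pos": joint angles; "joint_vel": joint speeds; "joint_efforts": joint torques, N m; "tool_pos": TCP position; "tool_rot": TCP orientation; "contact_force": force on the tool from outside, world axes, zero at the start; "ft_torque": the same for the moment, N m; "gripper_width": opening from 0.0 (shut) to 1.0 (fully open); "grasp_force": force on a finger pad.
Only numpy, scipy, OpenCV 4.12 (cv2) and the standard library are available. Lean on these libraries where they do the work, as an engineer would, in place of code of your own. Each camera call takes 0.05 s, during which the arm holds its last target. There are 200 camera calls.

### The job

On the photometer, push the lever with the black knob and red cap along its slot, past the first detent (one dot) and on to the second stop (two dots) at the end of the slot, and leave it there; only then press the green key fully down with a fingertip and let it come back up. Just push and press: do not pinch the lever, do not press the orange key, and leave everything else on the bench and on the instrument where it stands.

Things in the scene. Friction and masses are not known exactly. Their poses are not given: they have to be found in the camera images.
- photometer: White bench photometer, fixed, 260 mm deep (own x) by 380 mm wide (own y). Origin: centre of its underside, on the bench; own x points from its front edge to its rear, own z up. The front half (own x -130 to +5 mm) is a flat deck 90 mm above the bench with the lever, the two keys and a loose cuvette stand; the rear housing rises to 120 mm, its blue lid to 129 mm.
- selector (a joint): Travel of the lever along its straight slot, in m, growing towards the photometer's own +y. 0 = home (bar mark), 0.030 = first detent (one yellow dot), 0.060 = second stop (two dots, hard end). Starts near 0. A spring detent pulls it into the nearest of the three; pushing out of one takes up to about 8 N with friction, and it snaps ahead once half way to the next.
- selector_top (a point): Centre of the top of the lever's knob, 42 mm above the deck; moves with it. Upright black block with a red top, 28 mm along the photometer's own x, 14 mm along own y (sliding direction), spanning 4 to 42 mm above the deck. Home: own x -68, own y -115 mm. Push on its own -y face, 60 mm of free deck behind it; loading both opposite faces at once is a pinch.
- read (a joint): Travel of the green round read key, in m: 0 = up, 0.006 = fully down (5 N); springs back when let go.
- read_top (a point): Centre of the top face of the green read key, 28 mm diameter, pressed straight down. It is one of two keys in grey housings on the left part of the deck (photometer's own +y side), 52 mm apart along own y; green and orange may be either way round.
- zero (a joint): Travel of the orange round zero key, same make as the green one; not to be pressed.
- zero_top (a point): Centre of the top face of the orange zero key.
- cuvette_stand: Loose blue block 26 x 40 x 20 mm with two clear cuvettes, 49 mm high in all, standing on the deck between the lever's slot and the keys. Origin: centre of its underside. Leave alone.
- tube_rack: Loose orange rack 70 x 160 mm with capped tubes, 97 mm high, on the bench left of the photometer. Origin: centre of its underside. Leave alone.
- reagent: Loose amber bottle, 60 mm diameter, 120 mm high. Origin: centre of its underside. Leave alone.
- beaker: Loose clear beaker, 70 mm diameter, 90 mm high. Origin: centre of its underside. Leave alone.
- tip_box: Loose blue pipette-tip box with clear lid, 85 x 120 x 63 mm. Origin: centre of its underside. Leave alone.
- scoop: Loose steel spatula with black handle, 140 mm long, lying flat on the rear housing of the photometer. Leave alone.

How it is judged:
By the outcome, as a careful person would: the job done as asked, in the order asked, and still so for the second after the job is handed in, with the robot touching nothing.
It also fails if it takes over 40 s, if anything falls off the work surface, if the arm or the gripper's body presses on something with over 40 N, if the wrist force passes 120 N, or if a joint passes its speed limit or range.

## Working session

There is one attempt and no reset: what is moved stays moved. The work goes in short steps, Python scripts to look and compute and a tool call to move; the robot and the scene stay as the last step left them, time stands still between calls to the robot, and variables do not carry over. Pictures are saved under pics/ and viewed, at most 10 in all, crops included, and the job is handed in when it is done.

Besides the shell and the picture viewer there is one more tool, called after "Emit:" as a command line: name --argument value ..., lists and objects as JSON in quotes. send_rows: Moves the arm, as the interface text tells. Its arguments: {"type":"object","properties":{"steps":{"type":"array","items":{"type":"object","properties":{"translation":{"type":"array","items":{"type":"number"}},"delta_rot":{"type":"array","items":{"type":"number"}},"jaw":{"type":"number"}}}}},"required":["steps"]}

```bash
mkdir -p pics
cat > h.py <<'E'
from plant import *
import numpy as np, cv2
def K(f): return np.array([[f['fx'],0,f['cx']],[0,f['fy'],f['cy']],[0,0,1.]])
def cast(f,uv,z):
    uv=np.array(uv,float).reshape(-1,1,2)
    n=cv2.undistortPoints(uv,K(f),np.array(f['dist'],float)).reshape(-1,2)
    R=cv2.Rodrigues(np.array(f['rvec'],float))[0]; t=np.array(f['tvec'],float).ravel()
    c=-R.T@t; d=np.c_[n,np.ones(len(n))]@R
    return c+d*((z-c[2])/d[:,2])[:,None]
def depthpt(f,uv):
    uv=np.array(uv,float).reshape(-1,2)
    n=cv2.undistortPoints(uv.reshape(-1,1,2),K(f),np.array(f['dist'],float)).reshape(-1,2)
    z=np.array([f['range_z'][int(round(v)),int(round(u))] for u,v in uv])
    R=cv2.Rodrigues(np.array(f['rvec'],float))[0]; t=np.array(f['tvec'],float).ravel()
    return (np.c_[n,np.ones(len(n))]*z[:,None]-t)@R
E
python3 - <<'E'
from h import *
import pickle
for n in ['scene','top']:
    f=grab_frame(n); pickle.dump(f,open(n+'.pkl','wb')); cv2.imwrite(f'pics/{n}0.png',f['pixels'])
print(state())
E
```

```text
{'time': 0.1, 'joint_pos': array([-1.37805081e+00,  5.33386079e-02,  1.61414859e+00, -1.62870623e-06,
        1.47597648e+00, -1.18976750e-01]), 'joint_vel': array([ 0.00043378, -0.00148397, -0.00359727, -0.00028888,  0.00110589,
       -0.00111061]), 'joint_efforts': array([ 2.52614655e-04, -3.94904029e+01, -3.71364033e+01, -1.67223757e-04,
        3.90665402e-03, -4.28344720e-06]), 'tool_pos': array([ 0.19159846, -0.59435305,  0.24416115]), 'tool_rot': array([-9.34845645e-04,  9.87877778e-01,  1.55230861e-01, -3.53080245e-05]), 'contact_force': array([ 0.55640781,  0.60176326, -0.09885903]), 'ft_torque': array([-0.07517113, -0.02569687, -0.00388813]), 'grasp_force': 0.0, 'gripper_width': 0.9967347312267419}
```

View pics/top0.png

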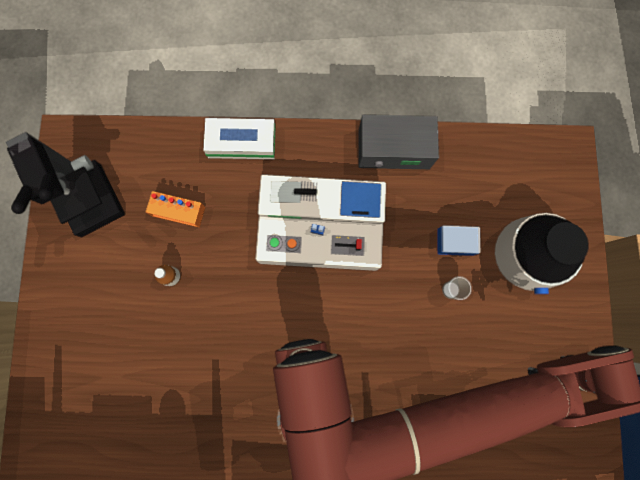

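View pics/scene0.png

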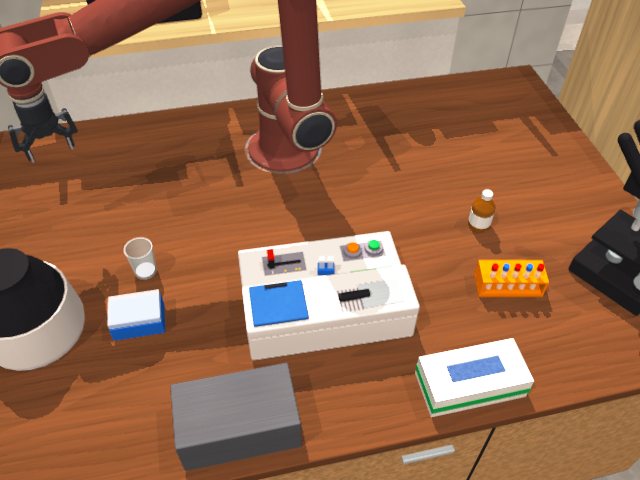

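The top view shows the green key at (274,243), the orange key at (292,243), the lever's red cap at (359,243) and the cuvette stand at (317,229). In the scene view, green is at (374,246) and the red cap at (270,257).

```bash
cat >> h.py <<'E'
def blob(f,col,box):
    x0,y0,x1,y1=box; h=cv2.cvtColor(f['pixels'],cv2.COLOR_BGR2HSV)
    H,S,V=[h[...,i].astype(int) for i in range(3)]
    m={'red':((H<5)|(H>174))&(S>170)&(V>90),'green':(H>45)&(H<80)&(S>120),'orange':(H>5)&(H<18)&(S>180)&(V>120),'blue':(H>100)&(H<125)&(S>120)}[col]
    k=np.zeros_like(m); k[y0:y1,x0:x1]=1; ys,xs=np.nonzero(m&k)
    return xs,ys
E
python3 - <<'E'
from h import *
import pickle
T=pickle.load(open('top.pkl','rb'));S=pickle.load(open('scene.pkl','rb'))
np.set_printoptions(precision=4,suppress=True)
B={'top':dict(red=(345,230,375,260),green=(262,232,284,254),orange=(282,232,304,254),blue=(305,218,330,240)),
'scene':dict(red=(260,244,280,270),green=(362,236,386,256),orange=(340,238,364,260),blue=(312,255,340,278))}
P={}
for n,f in(('top',T),('scene',S)):
  for c,b in B[n].items():
    xs,ys=blob(f,c,b); uv=[xs.mean(),ys.mean()]; P[n,c]=uv
    D=depthpt(f,np.c_[xs,ys]); 
    print(n,c,len(xs),uv,xs.min(),xs.max(),ys.min(),ys.max(),'depth',np.median(D,0),D[:,2].max(),'cast.132',cast(f,uv,.132)[0],'cast.11',cast(f,uv,.11)[0])
# housing/deck from depth in top
ys,xs=np.mgrid[170:275,250:392]; uv=np.c_[xs.ravel(),ys.ravel()]
D=depthpt(T,uv)
for lo,hi in((.08,.10),(.113,.134)):
  m=(D[:,2]>lo)&(D[:,2]<hi); r=cv2.minAreaRect((D[m,:2]*1000).astype(np.float32)); print(lo,m.sum(),r,np.median(D[m],0))
m=(D[:,2]>.08); print(cv2.minAreaRect((D[m,:2]*1000).astype(np.float32)))
for n,f in(('top',T),('scene',S)):
  R=cv2.Rodrigues(np.array(f['rvec']))[0];print(n,-R.T@np.array(f['tvec']).ravel())
a=cv2.resize(T['pixels'][165:280,245:395],None,fx=5,fy=5,interpolation=cv2.INTER_CUBIC);cv2.imwrite('pics/c1.png',a)
E
```

```text
top red 48 [np.float64(358.0833333333333), np.float64(243.66666666666666)] 356 360 239 248 depth [ 0.5231 -0.116   0.1331] 0.13890526666657455 cast.132 [ 0.5229 -0.1164  0.132 ] cast.11 [ 0.5265 -0.1187  0.11  ]
top green 61 [np.float64(274.0), np.float64(242.0)] 270 278 238 246 depth [0.5268 0.1318 0.113 ] 0.11988028367473962 cast.132 [0.5236 0.1301 0.132 ] cast.11 [0.5273 0.132  0.11  ]
top orange 57 [np.float64(291.4736842105263), np.float64(243.0701754385965)] 288 295 239 247 depth [0.5243 0.0809 0.1138] 0.11921146176967753 cast.132 [0.5213 0.0789 0.132 ] cast.11 [0.5249 0.08   0.11  ]
top blue 37 [np.float64(316.94594594594594), np.float64(230.67567567567568)] 311 323 225 234 depth [0.5624 0.0046 0.1116] 0.11791545788302708 cast.132 [0.5595 0.0049 0.132 ] cast.11 [0.5638 0.0047 0.11  ]
scene red 59 [np.float64(270.20338983050846), np.float64(254.72881355932202)] 267 273 249 260 depth [ 0.5268 -0.1195  0.1327] 0.13827040043855443 cast.132 [ 0.5256 -0.1192  0.132 ] cast.11 [ 0.5069 -0.1174  0.11  ]
scene green 87 [np.float64(373.6551724137931), np.float64(244.5287356321839)] 369 3
[... 279 characters left out ...]
5445 0.0727 0.132 ] cast.11 [0.5262 0.0784 0.11  ]
scene blue 129 [np.float64(325.27906976744185), np.float64(269.94573643410854)] 318 333 263 274 depth [0.5788 0.0006 0.1087] 1.2222350954574086 cast.132 [ 0.5969 -0.0047  0.132 ] cast.11 [ 0.5797 -0.0006  0.11  ]
0.08 5099 ((534.1710815429688, -4.2306365966796875), (380.685791015625, 137.35865783691406), 87.5701904296875) [ 0.5328 -0.0167  0.0915]
0.113 4960 ((617.9132690429688, -7.915252685546875), (380.54876708984375, 218.70579528808594), 87.87525177001953) [ 0.6565 -0.0066  0.123 ]
((518.2254638671875, -3.27716064453125), (381.11895751953125, 418.3316650390625), 87.34121704101562)
top [0.3098 0.017  1.4079]
scene [ 1.4511 -0.21    1.2222]
```

View pics/c1.png

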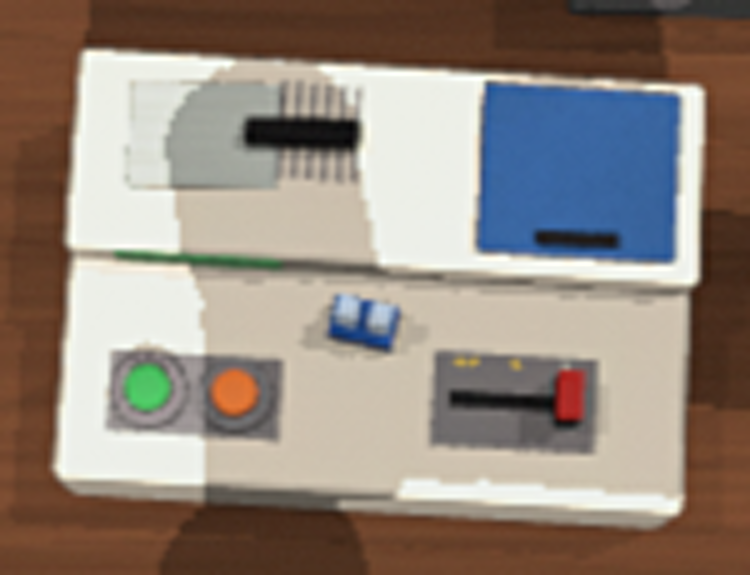

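The crop confirms it: the slot runs right to left (own +y), with the lever at its right end, home. Both views put the lever top at about (0.524,-0.118,0.132) and the green key at (0.528,0.131) with its top near 0.112. The yaw is about -2.45°, which agrees with the 52 mm key spacing and the 380 mm width.

```bash
cat >> h.py <<'E'
from scipy.spatial.transform import Rotation as Ro
YAW=np.radians(-2.45); EX=np.array([np.cos(YAW),np.sin(YAW),0]); EY=np.array([-np.sin(YAW),np.cos(YAW),0])
RT=np.c_[EY,EX,[0,0,-1]]   # tool x along own y
def plan(p):
    s=state(); R=Ro.from_quat(np.array(s['tool_rot'])[[1,2,3,0]]).as_matrix()
    np.set_printoptions(precision=3,suppress=True)
    print('pos',s['tool_pos'],'q6',s['joint_pos'],'F',s['contact_force'],'t',s['time'])
    print('trans cm',R.T@(np.array(p)-s['tool_pos'])*100,'rot',Ro.from_matrix(R.T@RT).as_rotvec())
E
python3 -c "
from h import *
plan([.5226,-.151,.244])"
```

```text
pos [ 0.192 -0.594  0.244] q6 [-1.378  0.053  1.614 -0.     1.476 -0.119] F [ 0.556  0.602 -0.099] t 0.1
trans cm [ 45.103 -32.047   0.086] rot [-0.001 -0.001 -1.216]
```

Emit:
send_rows --steps '[{"translation": [45.1,-32.0,0],"delta_rot": [0,0,-1.216],"jaw": 0},{"translation": [45.1,-32.0,0],"delta_rot": [0,0,-1.216],"jaw": 0},{"translation": [45.1,-32.0,0],"delta_rot": [0,0,-1.216],"jaw": 0},{"translation": [45.1,-32.0,0],"delta_rot": [0,0,-1.216],"jaw": 0},{"translation": [45.1,-32.0,0],"delta_rot": [0,0,-1.216],"jaw": 0},{"translation": [45.1,-32.0,0],"delta_rot": [0,0,-1.216],"jaw": 0},{"translation": [45.1,-32.0,0],"delta_rot": [0,0,-1.216],"jaw": 0},{"translation": [45.1,-32.0,0],"delta_rot": [0,0,-1.216],"jaw": 0}]'

```text
time: 0.9
tool_pos: [0.4318, -0.2725, 0.245]
tool_rot: [-0.0, 0.726, 0.688, 0.0]
contact_force: [0.9, -0.5, 0.3]
gripper_width: -0.001
grasp_force: 0.0
```

```bash
python3 -c "
from h import *
plan([.5226,-.151,.244])"
```

```text
pos [ 0.432 -0.272  0.245] q6 [-0.709 -0.225  1.875  0.     1.493 -0.656] F [ 0.872 -0.482  0.337] t 0.9
trans cm [12.613  8.419  0.096] rot [-0.   -0.   -0.01]
```

Emit:
send_rows --steps '[{"translation": [4.2,2.8,0],"delta_rot": [0,0,-0.012],"jaw": 0},{"translation": [8.4,5.6,0],"delta_rot": [0,0,-0.012],"jaw": 0},{"translation": [11.0,7.4,0],"delta_rot": [0,0,-0.012],"jaw": 0},{"translation": [12.5,8.4,0],"delta_rot": [0,0,-0.012],"jaw": 0},{"translation": [12.5,8.4,0],"delta_rot": [0,0,-0.012],"jaw": 0},{"translation": [12.5,8.4,0],"delta_rot": [0,0,-0.012],"jaw": 0},{"translation": [12.5,8.4,0],"delta_rot": [0,0,-0.012],"jaw": 0},{"translation": [12.5,8.4,0],"delta_rot": [0,0,-0.012],"jaw": 0}]'

```text
time: 1.7
tool_pos: [0.5219, -0.1555, 0.2452]
tool_rot: [-0.0, 0.724, 0.69, -0.0]
contact_force: [0.1, -0.1, -0.1]
gripper_width: -0.001
grasp_force: 0.0
```

```bash
python3 -c "
from h import *
plan([.5226,-.151,.12])
f=grab_frame('wrist');cv2.imwrite('pics/w1.png',f['pixels'])"
```

```text
pos [ 0.522 -0.156  0.245] q6 [-0.426 -0.14   1.8   -0.     1.482 -0.378] F [ 0.149 -0.051 -0.056] t 1.7
trans cm [ 0.456  0.049 12.522] rot [-0.     0.    -0.006]
```

View pics/w1.png

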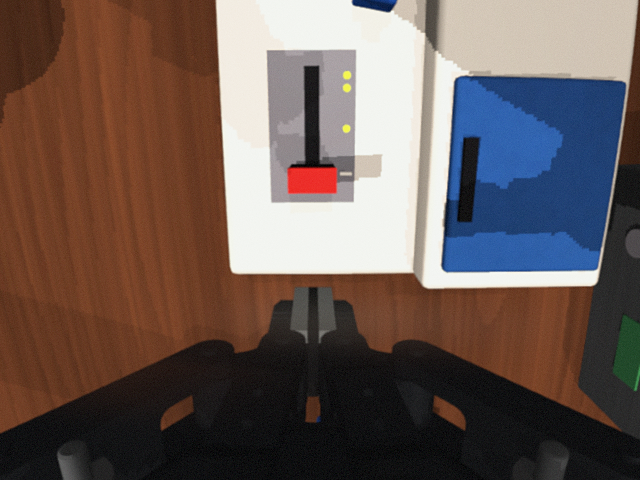

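The wrist view shows the red cap at (312,180), lined up with the closed fingers at (313,300). I'll check its position from this view, then descend.

```bash
python3 -c "
from h import *
f=grab_frame('wrist');xs,ys=blob(f,'red',(270,150,350,210))
b=(xs.min(),xs.max(),ys.min(),ys.max());print(b)
print(cast(f,[[(b[0]+b[1])/2,(b[2]+b[3])/2],[b[0],b[2]],[b[1],b[2]],[b[0],b[3]]],.132))"
```

```text
(np.int64(288), np.int64(336), np.int64(167), np.int64(192))
[[ 0.52247571 -0.11912262  0.132     ]
 [ 0.50872464 -0.11108441  0.132     ]
 [ 0.53694387 -0.11245183  0.132     ]
 [ 0.50779237 -0.12586985  0.132     ]]
```

Emit:
send_rows --steps '[{"translation": [0.2,0.05,3],"delta_rot": [0,0,-0.006],"jaw": 0},{"translation": [0.2,0.05,6],"delta_rot": [0,0,-0.006],"jaw": 0},{"translation": [0.2,0.05,9],"delta_rot": [0,0,-0.006],"jaw": 0},{"translation": [0.2,0.05,11],"delta_rot": [0,0,-0.006],"jaw": 0},{"translation": [0.2,0.05,12.3],"delta_rot": [0,0,-0.006],"jaw": 0},{"translation": [0.2,0.05,12.5],"delta_rot": [0,0,-0.006],"jaw": 0},{"translation": [0.2,0.05,12.5],"delta_rot": [0,0,-0.006],"jaw": 0},{"translation": [0.2,0.05,12.5],"delta_rot": [0,0,-0.006],"jaw": 0}]'

```text
time: 2.6
tool_pos: [0.524, -0.1532, 0.122]
tool_rot: [0.001, 0.721, 0.692, 0.001]
contact_force: [-0.3, -0.2, 0.6]
gripper_width: 0.0
grasp_force: 0.0
```

```bash
python3 -c "
from h import *
L=np.array([.524,-.118,.119]);plan(L+EY*(-.018+.060))"
```

```text
pos [ 0.524 -0.153  0.122] q6 [-0.421 -0.027  1.907 -0.     1.259 -0.38 ] F [-0.273 -0.204  0.573] t 2.6
trans cm [ 7.717 -0.139  0.289] rot [0.003 0.001 0.002]
```

Emit:
send_rows --steps '[{"translation": [1.0,-0.1,0.2],"delta_rot": [0,0,0],"jaw": 0},{"translation": [1.6,-0.1,0.2],"delta_rot": [0,0,0],"jaw": 0},{"translation": [2.2,-0.1,0.2],"delta_rot": [0,0,0],"jaw": 0},{"translation": [2.8,-0.1,0.2],"delta_rot": [0,0,0],"jaw": 0},{"translation": [3.4,-0.1,0.2],"delta_rot": [0,0,0],"jaw": 0},{"translation": [4.0,-0.1,0.2],"delta_rot": [0,0,0],"jaw": 0},{"translation": [4.5,-0.1,0.2],"delta_rot": [0,0,0],"jaw": 0},{"translation": [4.5,-0.1,0.2],"delta_rot": [0,0,0],"jaw": 0}]'

```text
time: 3.4
tool_pos: [0.5238, -0.1067, 0.1182]
tool_rot: [-0.0, 0.721, 0.693, 0.0]
contact_force: [-0.5, 0.1, -1.0]
gripper_width: 0.0
grasp_force: 0.0
```

```bash
cat >> h.py <<'E'
def lever():
    f=grab_frame('wrist');xs,ys=blob(f,'red',(200,20,420,300))
    print('lever',len(xs),cast(f,[[(xs.min()+xs.max())/2,(ys.min()+ys.max())/2]],.132)); return f
E
python3 -c "
from h import *
L=np.array([.523,-.1187,.119]);plan(L+EY*(-.018+.060));f=lever()
cv2.imwrite('pics/w2.png',f['pixels'])"
```

```text
pos [ 0.524 -0.107  0.118] q6 [-0.34  -0.048  1.935  0.     1.256 -0.301] F [-0.53   0.135 -1.032] t 3.4
trans cm [ 2.995 -0.023 -0.079] rot [-0.    -0.     0.003]
lever 3070 [[ 0.524 -0.086  0.132]]
```

View pics/w2.png

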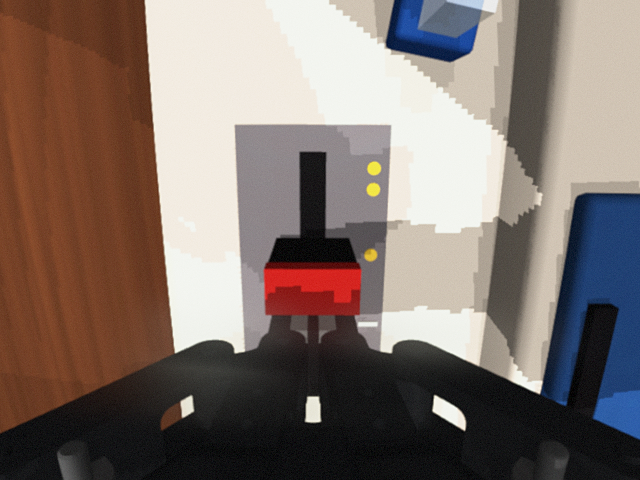

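The lever has snapped to the first dot (cap at (312,290), travel about 31 mm). I'll push on.

Emit:
send_rows --steps '[{"translation": [0.6,0,0],"delta_rot": [0,0,0],"jaw": 0},{"translation": [1.2,0,0],"delta_rot": [0,0,0],"jaw": 0},{"translation": [1.8,0,0],"delta_rot": [0,0,0],"jaw": 0},{"translation": [2.3,0,0],"delta_rot": [0,0,0],"jaw": 0},{"translation": [2.7,0,0],"delta_rot": [0,0,0],"jaw": 0},{"translation": [2.9,0,0],"delta_rot": [0,0,0],"jaw": 0},{"translation": [2.9,0,0],"delta_rot": [0,0,0],"jaw": 0},{"translation": [2.9,0,0],"delta_rot": [0,0,0],"jaw": 0}]'

```text
time: 4.25
tool_pos: [0.5251, -0.0786, 0.1183]
tool_rot: [-0.0, 0.721, 0.693, 0.0]
contact_force: [0.3, -0.6, 0.2]
gripper_width: 0.0
grasp_force: 0.0
```

```bash
python3 -c "
from h import *
L=np.array([.523,-.1187,.119]);plan(L+EY*(-.018+.060));f=lever()
cv2.imwrite('pics/w3.png',f['pixels'])"
```

```text
pos [ 0.525 -0.079  0.118] q6 [-0.289 -0.058  1.943  0.     1.256 -0.248] F [ 0.34  -0.596  0.162] t 4.25
trans cm [ 0.182 -0.037 -0.07 ] rot [-0.    -0.     0.002]
lever 3348 [[ 0.525 -0.058  0.132]]
```

View pics/w3.png

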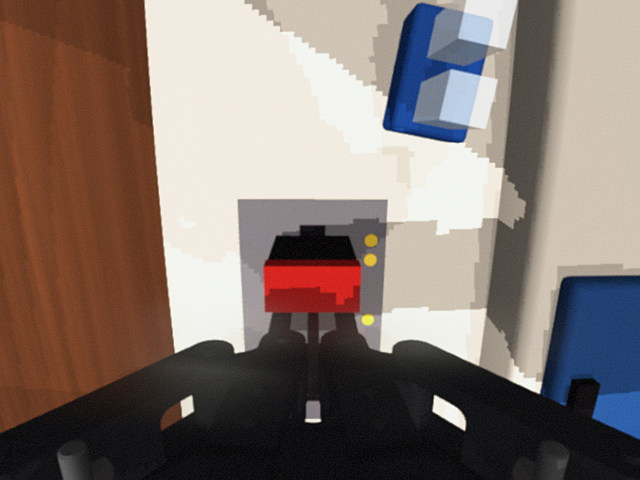

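The lever is at the two dots (cap at (312,288), travel about 60 mm). A gentle nudge will confirm it's at the hard end.

Emit:
send_rows --steps '[{"translation": [0.05,0,0],"delta_rot": [0,0,0],"jaw": 0},{"translation": [0.1,0,0],"delta_rot": [0,0,0],"jaw": 0},{"translation": [0.15,0,0],"delta_rot": [0,0,0],"jaw": 0},{"translation": [0.2,0,0],"delta_rot": [0,0,0],"jaw": 0},{"translation": [0.23,0,0],"delta_rot": [0,0,0],"jaw": 0},{"translation": [0.26,0,0],"delta_rot": [0,0,0],"jaw": 0},{"translation": [0.28,0,0],"delta_rot": [0,0,0],"jaw": 0},{"translation": [0.28,0,0],"delta_rot": [0,0,0],"jaw": 0}]'

```text
time: 5.1
tool_pos: [0.5252, -0.0765, 0.1183]
tool_rot: [0.001, 0.721, 0.692, -0.001]
contact_force: [-1.0, -5.8, -1.0]
gripper_width: -0.001
grasp_force: 2.5
```

Emit:
send_rows --steps '[{"translation": [-1.0,0,0],"delta_rot": [0,0,0],"jaw": 0},{"translation": [-2.0,0,0],"delta_rot": [0,0,0],"jaw": 0},{"translation": [-2.0,0,0],"delta_rot": [0,0,0],"jaw": 0},{"translation": [-2.0,0,-3],"delta_rot": [0,0,0],"jaw": 0},{"translation": [-2.0,0,-6],"delta_rot": [0,0,0],"jaw": 0},{"translation": [-2.0,0,-9],"delta_rot": [0,0,0],"jaw": 0},{"translation": [-2.0,0,-10],"delta_rot": [0,0,0],"jaw": 0},{"translation": [-2.0,0,-10],"delta_rot": [0,0,0],"jaw": 0}]'

```text
time: 5.9
tool_pos: [0.5253, -0.0961, 0.2201]
tool_rot: [0.002, 0.721, 0.692, 0.001]
contact_force: [0.2, 0.6, 0.4]
gripper_width: 0.002
grasp_force: 0.0
```

```bash
python3 -c "
from h import *
plan([.5285,.1305,.218]);f=lever();cv2.imwrite('pics/w4.png',f['pixels'])"
```

```text
pos [ 0.525 -0.096  0.22 ] q6 [-0.321 -0.152  1.852  0.     1.437 -0.28 ] F [0.204 0.592 0.419] t 5.9
trans cm [22.654 -0.616  0.198] rot [0.004 0.001 0.002]
lever 1537 [[ 0.525 -0.059  0.132]]
```

View pics/w4.png

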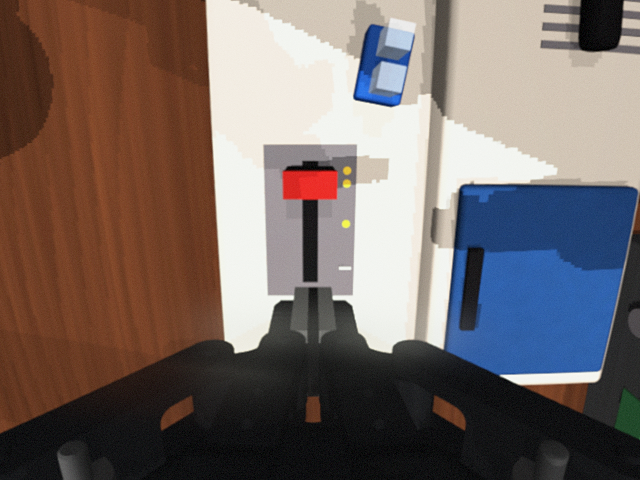

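The lever stays at the two dots (cap at (310,184), travel about 60 mm). Next I move short of the green key and re-measure it with the wrist camera.

Emit:
send_rows --steps '[{"translation": [4,-0.2,0],"delta_rot": [0,0,0],"jaw": 0},{"translation": [8,-0.4,0],"delta_rot": [0,0,0],"jaw": 0},{"translation": [12,-0.6,0],"delta_rot": [0,0,0],"jaw": 0},{"translation": [15,-0.6,0],"delta_rot": [0,0,0],"jaw": 0},{"translation": [17,-0.6,0],"delta_rot": [0,0,0],"jaw": 0},{"translation": [18,-0.6,0],"delta_rot": [0,0,0],"jaw": 0},{"translation": [18,-0.6,0],"delta_rot": [0,0,0],"jaw": 0},{"translation": [18,-0.6,0],"delta_rot": [0,0,0],"jaw": 0}]'

```text
time: 6.75
tool_pos: [0.5253, 0.0836, 0.2172]
tool_rot: [-0.0, 0.722, 0.692, -0.001]
contact_force: [-0.2, 0.3, 0.0]
gripper_width: 0.002
grasp_force: 0.0
```

```bash
python3 -c "
from h import *
f=grab_frame('wrist');xs,ys=blob(f,'green',(200,20,420,300))
c=[(xs.min()+xs.max())/2,(ys.min()+ys.max())/2]
for z in(.108,.112,.116):print(cast(f,[c,[xs.min(),c[1]],[xs.max(),c[1]]],z))
D=depthpt(f,np.c_[xs,ys]);print(len(xs),c,np.median(D,0),np.percentile(D[:,2],[5,95]))
plan([.5285,.1305,.14]);cv2.imwrite('pics/w5.png',f['pixels'])"
```

```text
[[0.52582755 0.13055407 0.108     ]
 [0.51256714 0.13110846 0.108     ]
 [0.53908359 0.13002054 0.108     ]]
[[0.52585969 0.13085755 0.112     ]
 [0.51282082 0.13140268 0.112     ]
 [0.53889425 0.13033293 0.112     ]]
[[0.52589183 0.13116103 0.116     ]
 [0.51307451 0.1316969  0.116     ]
 [0.53870492 0.13064533 0.116     ]]
1773 [np.float64(312.0), np.float64(162.0)] [0.52586382 0.13110103 0.11365517] [0.11236039 0.11476969]
pos [0.526 0.083 0.218] q6 [ 0.018 -0.152  1.857 -0.     1.438  0.06 ] F [ 0.323 -0.641  0.473] t 6.8
trans cm [4.722 0.109 7.751] rot [-0.001  0.     0.001]
```

View pics/w5.png

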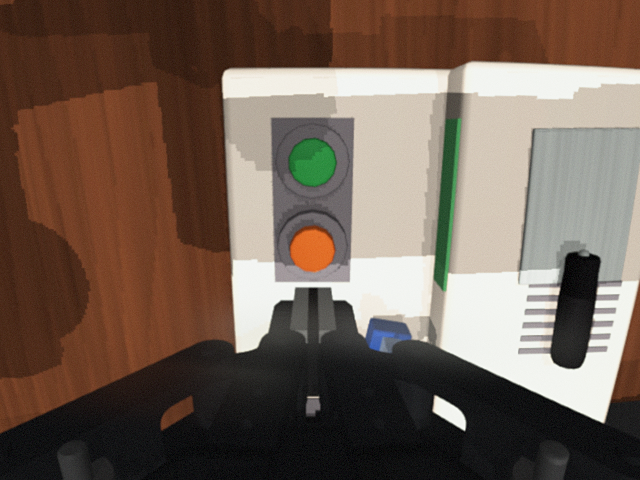

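The green key is at (312,162) in the wrist view, which gives (0.526,0.131,0.113). Orange is at (312,248), 52 mm nearer the camera.

Emit:
send_rows --steps '[{"translation": [2.5,0.05,0],"delta_rot": [0,0,0],"jaw": 0},{"translation": [4.75,0.05,0],"delta_rot": [0,0,0],"jaw": 0},{"translation": [4.75,0.05,2],"delta_rot": [0,0,0],"jaw": 0},{"translation": [4.75,0.05,5],"delta_rot": [0,0,0],"jaw": 0},{"translation": [4.75,0.05,7.5],"delta_rot": [0,0,0],"jaw": 0},{"translation": [4.75,0.05,8.4],"delta_rot": [0,0,0],"jaw": 0},{"translation": [4.75,0.05,8.4],"delta_rot": [0,0,0],"jaw": 0},{"translation": [4.75,0.05,8.4],"delta_rot": [0,0,0],"jaw": 0}]'

```text
time: 7.6
tool_pos: [0.529, 0.1312, 0.1355]
tool_rot: [0.001, 0.722, 0.692, 0.001]
contact_force: [-0.2, -1.2, 0.2]
gripper_width: 0.002
grasp_force: 0.0
```

Emit:
send_rows --steps '[{"translation": [0,-0.2,0.3],"delta_rot": [0,0,0],"jaw": 0},{"translation": [0,-0.2,0.6],"delta_rot": [0,0,0],"jaw": 0},{"translation": [0,-0.2,0.8],"delta_rot": [0,0,0],"jaw": 0},{"translation": [0,-0.2,0.9],"delta_rot": [0,0,0],"jaw": 0},{"translation": [0,-0.2,1.0],"delta_rot": [0,0,0],"jaw": 0},{"translation": [0,-0.2,1.1],"delta_rot": [0,0,0],"jaw": 0},{"translation": [0,-0.2,1.2],"delta_rot": [0,0,0],"jaw": 0},{"translation": [0,-0.2,1.2],"delta_rot": [0,0,0],"jaw": 0}]'

```text
time: 8.4
tool_pos: [0.5263, 0.1318, 0.1225]
tool_rot: [0.0, 0.721, 0.692, 0.0]
contact_force: [-2.0, -0.4, 2.6]
gripper_width: -0.002
grasp_force: 1.7
```

Contact is light, 2.6 N. I'll keep going down in small steps.

Emit:
send_rows --steps '[{"translation": [0,0,0.1],"delta_rot": [0,0,0],"jaw": 0},{"translation": [0,0,0.15],"delta_rot": [0,0,0],"jaw": 0},{"translation": [0,0,0.2],"delta_rot": [0,0,0],"jaw": 0},{"translation": [0,0,0.25],"delta_rot": [0,0,0],"jaw": 0},{"translation": [0,0,0.3],"delta_rot": [0,0,0],"jaw": 0},{"translation": [0,0,0.35],"delta_rot": [0,0,0],"jaw": 0},{"translation": [0,0,0.4],"delta_rot": [0,0,0],"jaw": 0},{"translation": [0,0,0.4],"delta_rot": [0,0,0],"jaw": 0}]'

```text
time: 9.2
tool_pos: [0.5264, 0.1318, 0.1199]
tool_rot: [0.0, 0.721, 0.693, -0.0]
contact_force: [-5.5, -0.7, 11.5]
gripper_width: 0.003
grasp_force: 5.8
```

Emit:
send_rows --steps '[{"translation": [0,0,0.05],"delta_rot": [0,0,0],"jaw": 0},{"translation": [0,0,0.1],"delta_rot": [0,0,0],"jaw": 0},{"translation": [0,0,0.1],"delta_rot": [0,0,0],"jaw": 0},{"translation": [0,0,0.15],"delta_rot": [0,0,0],"jaw": 0},{"translation": [0,0,0.15],"delta_rot": [0,0,0],"jaw": 0},{"translation": [0,0,0.2],"delta_rot": [0,0,0],"jaw": 0},{"translation": [0,0,0.2],"delta_rot": [0,0,0],"jaw": 0},{"translation": [0,0,0.2],"delta_rot": [0,0,0],"jaw": 0}]'

```text
time: 10.0
tool_pos: [0.5266, 0.1318, 0.1198]
tool_rot: [-0.0, 0.721, 0.693, -0.0]
contact_force: [-10.1, -1.8, 20.2]
gripper_width: -0.003
grasp_force: 10.2
```

```bash
python3 -c "
from h import *
plan([.5285,.1305,.14])
f=grab_frame('wrist');cv2.imwrite('pics/w6.png',f['pixels'][60:,100:540])
for n in ('scene',):
  f=grab_frame(n);cv2.imwrite('pics/s6.png',cv2.resize(f['pixels'][200:300,310:420],None,fx=5,fy=5,interpolation=cv2.INTER_CUBIC))"
```

```text
pos [0.527 0.132 0.12 ] q6 [ 0.108 -0.03   1.914 -0.     1.258  0.149] F [-10.108  -1.838  20.229] t 10.0
trans cm [-0.125  0.199 -2.025] rot [-0.     0.     0.002]
```

View pics/w6.png

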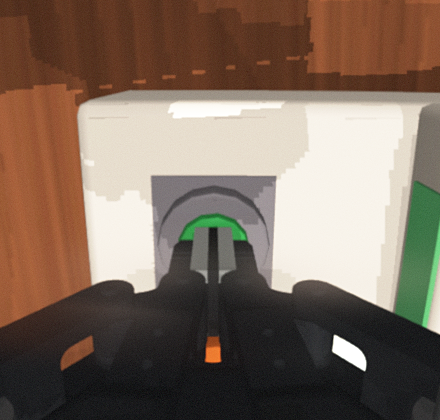

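The fingertips sit on the green key at (213,225) in the crop, and z has stopped falling while the force doubled. Depth will show how far the key has travelled.

```bash
python3 -c "
from h import *
f=grab_frame('wrist');xs,ys=blob(f,'green',(270,260,360,310))
D=depthpt(f,np.c_[xs,ys]);print(len(xs),np.percentile(D[:,2],[5,25,50,75,95]))
print(depthpt(f,[[313,255],[313,265],[270,285],[265,270],[262,245]])*1000)"
```

```text
829 [0.10460207 0.10608623 0.10686813 0.10744199 0.10827887]
[[526.77306478 151.47194908 103.5350025 ]
 [526.61142502 147.48407096 103.38458445]
 [510.00552283 140.56003909 104.6364731 ]
 [506.99415315 142.79207802  93.49314751]
 [506.45140787 153.12005316  92.76737271]]
```

The key top went from 0.1137 to about 0.107, so it is fully down, with the collar below it at 0.1035. Now I release.

Emit:
send_rows --steps '[{"translation": [0,0,-0.5],"delta_rot": [0,0,0],"jaw": 0},{"translation": [0,0,-1.2],"delta_rot": [0,0,0],"jaw": 0},{"translation": [0,0,-3],"delta_rot": [0,0,0],"jaw": 0},{"translation": [0,0,-6],"delta_rot": [0,0,0],"jaw": 0},{"translation": [-2,0,-9],"delta_rot": [0,0,0],"jaw": 0},{"translation": [-4.8,0,-10],"delta_rot": [0,0,0],"jaw": 0},{"translation": [-4.8,0,-10],"delta_rot": [0,0,0],"jaw": 0},{"translation": [-4.8,0,-10],"delta_rot": [0,0,0],"jaw": 0}]'

```text
time: 10.95
tool_pos: [0.524, 0.0836, 0.2156]
tool_rot: [-0.0, 0.722, 0.692, -0.0]
contact_force: [-0.7, -0.2, -0.5]
gripper_width: 0.003
grasp_force: 0.0
```

```bash
python3 -c "
from h import *
f=grab_frame('wrist');xs,ys=blob(f,'green',(200,20,420,300))
print(len(xs),np.median(depthpt(f,np.c_[xs,ys]),0))
f=grab_frame('scene');xs,ys=blob(f,'red',(255,244,310,270));print(len(xs),cast(f,[[xs.mean(),ys.mean()]],.132))
print(state()['contact_force'],state()['time'])"
```

```text
1798 [0.52588379 0.13102406 0.11358088]
62 [[ 0.52825908 -0.05967324  0.132     ]]
[ 0.47704695 -0.12736726 -0.51934411] 11.05
```

The key is back up at 0.1136, the lever is still at the second stop, and the robot is clear of everything.

```bash
python3 -c "
from plant import *
print(job_done())"
```

```text
the job is handed in; nothing more can be done
None
```

The lever is at the second stop (two dots), the green key was then pressed fully down and came back up, and I handed the job in at about 11 s with the arm clear of everything.

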